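# Unlatch the dust cabinet and hold its gate wide

## Task

The clear gate of the watch-parts dust cabinet is held by two squeeze catches on the cabinet's top: pinch the red catch's two ears together first, then the blue one's; each stays squeezed once let go. Then take the gate by its upright brass post and swing it out towards you, past the click it meets about half-way, until it stands wide open, square to the cabinet front or a little more. The gate is sprung and falls back if released, so finish still holding the post with the gate wide; leave everything else on the bench where it is.

Things in the scene. Friction and masses are not known exactly. Their poses are not given: they have to be found in the camera images.
- cabinet: low dust cabinet, 160 (x) x 220 (y) x 112 mm, aluminium frame and clear walls, fixed to the bench. Origin: centre of its underside. Its x axis points from its front to its back (the front faces the robot), y to its left side as seen from the robot, z up. The gate hangs on the front.
- red_catch: red squeeze catch on the cabinet's top (steel base plate 34 x 60 x 6 mm; origin at the plate's underside, 112 mm above the bench; axes as the cabinet's). On it two upright red ears, each 30 mm wide (x), 8 mm thick (y), 44 mm tall, faced to be pinched across from above along the cabinet's y: the moving tab on the +y side and the fixed ear on the -y side. The two catches, red and blue, stand 110 mm apart along y and may be in either place.
- blue_catch: blue squeeze catch on the cabinet's top (steel base plate 34 x 60 x 6 mm; origin at the plate's underside, 112 mm above the bench; axes as the cabinet's). On it two upright blue ears, each 30 mm wide (x), 8 mm thick (y), 44 mm tall, faced to be pinched across from above along the cabinet's y: the moving tab on the +y side and the fixed ear on the -y side. The two catches, red and blue, stand 110 mm apart along y and may be in either place.
- red_ear: fixed ear of the red catch; origin at the ear's centre (140 mm above the bench, its top at 162 mm); axes as the cabinet's. Its outer face is 4 mm to -y of this point.
- blue_ear: fixed ear of the blue catch; origin at the ear's centre (140 mm above the bench, its top at 162 mm); axes as the cabinet's. Its outer face is 4 mm to -y of this point.
- red_tab_pad (a point): centre of the red catch's moving tab (moves with it), 140 mm above the bench; its outer face is 4 mm to +y of it. At rest the two ears measure 52 mm over their outer faces, 34 mm when squeezed to the stop. Only the tab moves (a sliding friction of about 4 N), so the middle of the pinch moves up to 9 mm towards the fixed ear as it closes.
- blue_tab_pad (a point): centre of the blue catch's moving tab (moves with it), 140 mm above the bench; its outer face is 4 mm to +y of it. At rest the two ears measure 52 mm over their outer faces, 34 mm when squeezed to the stop. Only the tab moves (a sliding friction of about 4 N), so the middle of the pinch moves up to 9 mm towards the fixed ear as it closes.
- red_tab (a joint): travel of the red tab towards its fixed ear, in m: 0 to 0.003 at the start, stop at 0.018. From 0.009 on its steel hook is clear of the keeper pin on the gate. It stays where it is left.
- blue_tab (a joint): travel of the blue tab towards its fixed ear, in m: 0 to 0.003 at the start, stop at 0.018. From 0.009 on its steel hook is clear of the keeper pin on the gate. It stays where it is left.
- post: upright round brass post, 14 mm diameter, standing on top of the gate, 50 mm tall (116 to 166 mm above the bench); origin at its centre, z up. It lies 107 mm from the hinge axis and moves with the gate; being round it may turn between the fingers. A 26 mm wide, 8 mm high foot plate is under its lower end.
- gate_hinge (a point): point on the gate's vertical hinge axis, 141 mm above the bench (left end of the cabinet front). The gate is 194 mm wide, 8 mm thick, from 8 to 110 mm above the bench, with two keeper pins up to 126 mm. It swings clockwise seen from above when it opens, sweeping the space in front of the cabinet.
- gate (a joint): gate angle in rad: 0 closed (along the cabinet's front), grows as it opens towards the robot, 1.57 square to the front, stop at 1.75. A spring pulls it shut (about 1 to 4 N at the post); a spring plunger makes a click between about 0.5 and 1.1 that takes up to about 10 N at the post to pass. Let go when wide, it falls back to rest against the click at about 1.0.
- movement_mid (a point): bystander inside the cabinet: watch movement on a black round holder, 52 mm diameter, 18 mm tall; its mid-point. Leave alone.
- bezel_mid (a point): bystander on the cabinet's top, towards the back: steel bezel ring, 42 mm diameter, 6 mm tall; its mid-point. Leave alone.
- oil_jar_mid (a point): bystander on the bench right of the cabinet: amber jar, 40 mm diameter, 55 mm tall; its mid-point. Leave alone.
- loupe_mid (a point): bystander left of the cabinet: black eye loupe, 38 mm diameter, 36 mm tall; its mid-point. Leave alone.
- parts_tray_mid (a point): bystander in front on the right: round blue divided parts tray, 96 mm diameter, 14 mm tall; its mid-point. Leave alone.
- driver_grip (a point): bystander in front on the left: screwdriver with green handle, 150 mm long, lying; the middle of its handle. Leave alone.
- pin_block_mid (a point): bystander at the left: white block 55 x 40 x 28 mm with three coloured pins standing to 71 mm; its mid-point. Leave alone.

How it is judged:
On the way, in this order (a step that is already met when the one before it is completed fails the run):
1. the red catch is pinched shut, its hook clear of the gate (value of joint red_tab above 0.009 m and contact force between the fingers and red_ear above 0.5 N), for 0.1 s.
2. then the blue catch is pinched shut (value of joint blue_tab above 0.009 m and contact force between the fingers and blue_ear above 0.5 N), for 0.1 s.
3. the gate, held by its post, is past its click (value of joint gate above 1.1 rad and contact force between the fingers and post above 0.5 N), for 0.1 s.
At the end, for the whole second after the job is handed in: The gate stands at 1.40 rad (80 degrees) or more and is still (within 0.1 rad/s), the fingers press on its brass post with more than 0.5 N and are what holds it open, and both catches are still squeezed by at least 8 mm (value of joint gate above 1.4 rad and contact force between the fingers and post above 0.5 N and velocity of joint gate between -0.1 and 0.1 rad/s and value of joint each of red_tab, blue_tab above 0.008 m); the arm keeps its last pose, push and grip.
It fails at once if the gate is forced open against a catch (value of joint gate above 0.1 rad and value of joint any of red_tab, blue_tab below 0.005 m).
It fails at once if the blue catch is squeezed before the red one (value of joint blue_tab above 0.007 m and value of joint red_tab below 0.009 m).
It fails at once if a bystander is moved by more than 20 mm (distance of any of movement_mid, oil_jar_mid, loupe_mid, parts_tray_mid, driver_grip, bezel_mid, pin_block_mid from where it was at the start of the episode above 0.02 m).
It also fails if it takes over 58 s, if anything falls off the work surface, if the arm or the gripper's body presses on something with over 40 N, if the wrist force passes 120 N, or if a joint passes its speed limit or range.

## Robot

A 7-joint arm with a two-finger parallel gripper is mounted at the origin on the work surface. World frame = base frame: x ahead of the robot, y to its left, z up, the work surface at z = 0. Lengths are in m, angles in rad, forces in N, time in s.
With the tool pointing down it reaches from about 0.425 to 0.925 m from the base axis. Payload 6.8 kg.
Tool frame: the origin (TCP) lies between the finger pads; the fingertips stand r.tip_extent ahead of it and the grasp point (between the pads) lies 5 mm behind it (r.tip_extent is the distance from the TCP to the fingertips, in m); y points along the fingers, x is the direction in which the jaws open and shut, and the axes are right-handed (so a half turn about y gives the same grasp; the last joint's range is limited). The gripper opens to 85 mm and grips with 20 to 120 N. Pads are 22 mm wide; open, the fingers measure 114 mm over their backs; the gripper's body (76 mm by 85 mm) begins 54 mm behind the grasp point. The pads swing forward as they close: fully open they stand 13 mm farther back than shut.
Start: joints at [-1.423, 0.477, 0.022, 1.555, -0.011, 1.109, -0.083], TCP at [0.171, 0.653, 0.245] pointing down, gripper open.
Joint ranges: [-2.96, 2.96], [-0.34, 2.1], [-1.41, 1.46], [0.24, 2.44], [-1.37, 4.51], [0.17, 1.92], [-2.96, 2.96]. Speed limits (rad/s): [2.39, 2.39, 3.14, 3.14, 3.14, 3.14, 3.14].

## Interface

Orientations are given as a rotation vector (axis times angle).
In Python, from bench import r gives the robot as it stands.
- The arm moves only by the tool send_rows, never from a script. Its argument "plan" is a list of rows, each a list of 5 numbers: the shift along the tool's x, y, z in cm, then the turn about the tool's y in degrees, then the opening, from 0 (shut) to 1 (fully open). In form: [[dx, dy, dz, spin, grip], ...]. A call has 1 to 12 rows; each row shifts and turns the commanded pose from where the row before left it, along the tool's axes as they then stand; what a row does not reach is not made up. A row lasts 1/8 s, in which the tool goes at most 62.5 mm and 10.7 degrees, less where a joint would pass 70% of its speed; a pose out of reach is approached as far as the arm can. A call is refused whole if a number of a shift passes 6.25 or a number of a turn 10.7, either way. A call with a gripper value outside its range is refused whole. The fingers move at their own pace and stop on an object; "force" is the grip in N (left out, the last holds). Time passes only in rows, so rows that do not move let the fingers close. It gives the time, the measured TCP pose, the force and the opening at its end, in the units of the state.
- r.get_obs(): the state, without advancing time (a new reading comes with each control period).
- r.grab_frame(name): name is "side" or "top"; returns a dict with "image" (420x560x3 uint8, red, green, blue), "camera_matrix" (3x3 intrinsics, pixels), "cam_to_world" (4x4, takes a point from camera to world coordinates). Camera axes: x right, y down, z forward; pixel columns grow to the right and rows downward; lengths in m; the calibration is good to about 2 mm. A picture is of the moment at which its call begins. There is no depth.
- r.hand_in(): hands the job in, once; it reports no verdict.
Trained networks look in the newest picture that a camera, given by its name, has taken for a name from the list of things; names that differ only in an ending like _2 or _b are one class to them, and where a whole thing is asked for, a point or a joint stands for the part that bears it (a point fixed in the world has none). Each returns a list of dicts, best first, with "p" (0 to 1); they miss things now and then, are a little off and sometimes report something else, mostly with a low value. They report only what shows in the picture. A call takes as long as a camera call.
- r.recognise(camera, target): "rect" ([left, top, right, bottom] in pixels, round what is visible of it).
The state is a dict: "clock": time; "joints": joint angles; "qvel": joint speeds; "tau": joint torques, N m; "tcp_pos": TCP position; "orientation": TCP orientation; "contact_force": force on the tool from outside, world axes, zero at the start; "moment": the same for the moment, N m; "grip_width": finger opening in m.
Only numpy, scipy, OpenCV 4.12 (cv2) and the standard library are available. Lean on these libraries where they do the work, as an engineer would, in place of code of your own. Each camera call takes 0.05 s, during which the arm holds its last target.

## Working session

There is one attempt and no reset: what is moved stays moved. The work goes in short steps, Python scripts to look and compute and a tool call to move; the robot and the scene stay as the last step left them, time stands still between calls to the robot, and variables do not carry over. Pictures are saved under pics/ and viewed, and the job is handed in when it is done.

Besides the shell and the picture viewer there is one more tool, called after ">>>" by a JSON object that holds its "method" and its "body". send_rows: Moves the arm, as the interface text tells. Its arguments: {"type":"object","properties":{"plan":{"type":"array","items":{"type":"array","items":{"type":"number"}}},"force":{"type":"number"}},"required":["plan"]}

```bash
ls; mkdir -p pics; python3 - <<'E'
from bench import r
import cv2,numpy as np
print(r.get_obs(), r.tip_extent)
for c in ("side","top"):
    f=r.grab_frame(c)
    cv2.imwrite(f"pics/{c}0.png",f["image"][:,:,::-1])
    print(c,f["camera_matrix"],f["cam_to_world"])
    for t in ["cabinet","red_catch","blue_catch","red_ear","blue_ear","red_tab_pad","blue_tab_pad","post","gate","oil_jar_mid","loupe_mid","parts_tray_mid","driver_grip","bezel_mid","pin_block_mid"]:
        print(t,[(np.round(d["rect"]).tolist(),round(d["p"],2)) for d in r.recognise(c,t)][:3])
E
```

```text
pics
{'clock': 0.0, 'joints': array([-1.42311093,  0.47779466,  0.0223592 ,  1.55644359, -0.01148389,
        1.10933882, -0.08310775]), 'qvel': array([-1.44375628e-04, -2.31545489e-03,  8.31359749e-05, -1.02929381e-03,
       -2.00126834e-03, -5.40368392e-04,  7.03005523e-04]), 'tau': array([-4.50796433e-04, -5.96455586e+01,  1.60763439e+00, -2.81189060e+01,
        1.24753907e-02,  9.52688337e-03,  3.06580012e-05]), 'tcp_pos': array([0.17066251, 0.65247563, 0.24433307]), 'orientation': array([-1.32069522, -1.01778606,  1.02006149]), 'contact_force': array([ 0.35437714,  0.82598687, -0.2816594 ]), 'moment': array([-0.00117722,  0.0045082 , -0.03597281]), 'grip_width': 0.08550041057061489} 0.014
side [[524.03680048   0.         283.2702603 ]
 [  0.         524.03680048 206.79751609]
 [  0.           0.           1.        ]] [[ 0.97454381 -0.13478052  0.17916073  0.3331444 ]
 [-0.22327443 -0.51102833  0.83005938 -1.07805398]
 [-0.02031963 -0.84893125 -0.52811254  0.8787588 ]
 [ 0.          0.          0.          1.        ]]
cabinet [([302.0, 226.0, 339.0, 310.0], 0.4)]
red_catch [(
[... 1580 characters left out ...]
pad [([131.0, 183.0, 150.0, 212.0], 0.62), ([339.0, 168.0, 360.0, 200.0], 0.54)]
post [([367.0, 199.0, 386.0, 214.0], 0.6), ([322.0, 197.0, 417.0, 210.0], 0.46), ([342.0, 172.0, 360.0, 192.0], 0.44)]
gate [([320.0, 197.0, 418.0, 211.0], 0.74)]
oil_jar_mid [([430.0, 163.0, 454.0, 186.0], 0.67)]
loupe_mid [([389.0, 172.0, 408.0, 205.0], 0.63), ([286.0, 139.0, 300.0, 153.0], 0.53)]
parts_tray_mid [([454.0, 222.0, 491.0, 267.0], 0.8), ([282.0, 141.0, 298.0, 155.0], 0.65), ([361.0, 170.0, 365.0, 187.0], 0.59)]
driver_grip [([232.0, 217.0, 278.0, 264.0], 0.73), ([454.0, 221.0, 493.0, 264.0], 0.39)]
bezel_mid [([343.0, 134.0, 363.0, 147.0], 0.4)]
pin_block_mid [([130.0, 186.0, 151.0, 212.0], 0.61)]
```

```bash
python3 - <<'E'
import cv2
a=cv2.imread("pics/side0.png")[190:350,240:440]; cv2.imwrite("pics/s1.png",cv2.resize(a,None,fx=3.75,fy=3.75,interpolation=cv2.INTER_CUBIC))
a=cv2.imread("pics/top0.png")[110:270,270:470]; cv2.imwrite("pics/t1.png",cv2.resize(a,None,fx=3.75,fy=3.75,interpolation=cv2.INTER_CUBIC))
E
```

```text
(no output)
```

View pics/s1.png

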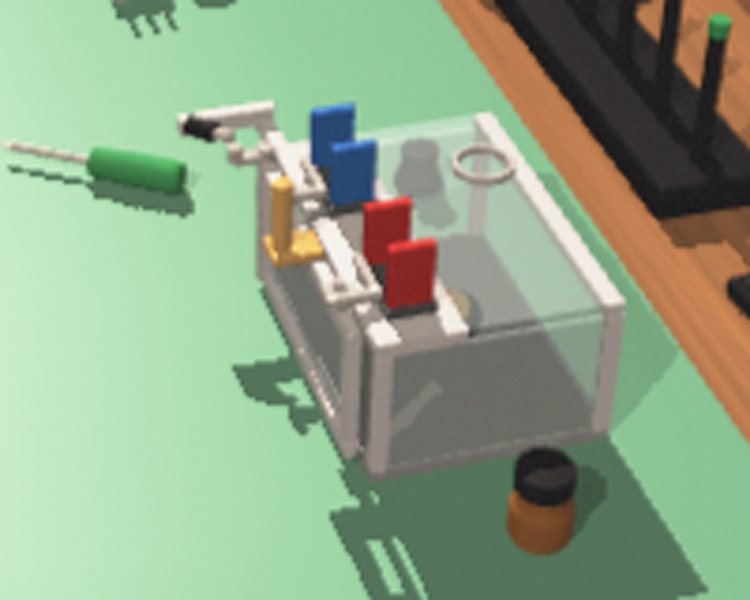

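View pics/t1.png

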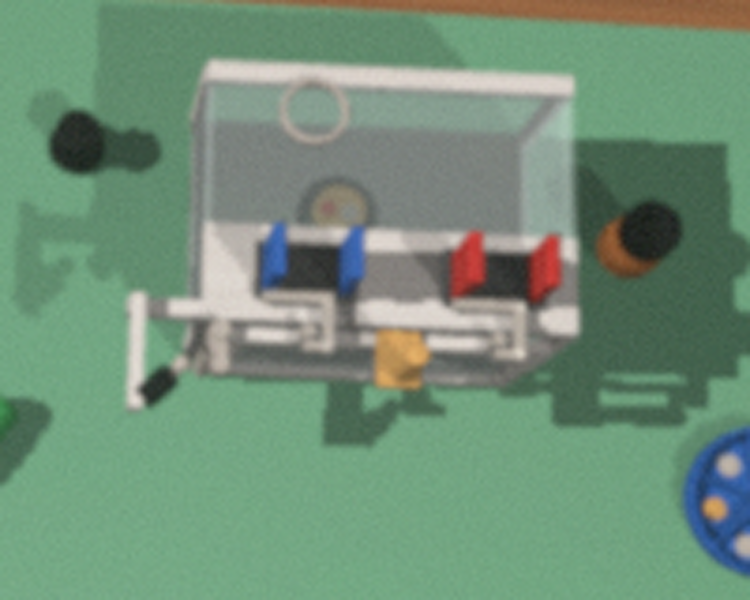

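View pics/top0.png

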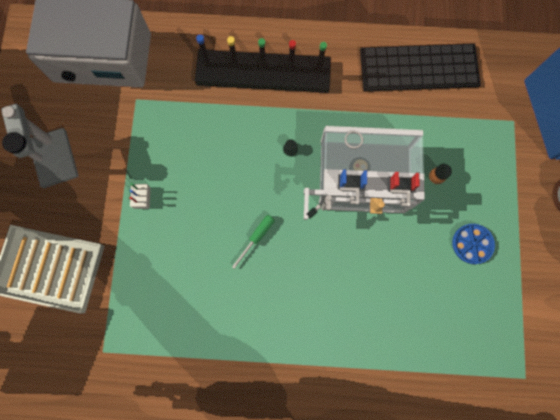

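```bash
cat > fit.py <<'E'
import cv2,numpy as np
from bench import r
from scipy.optimize import minimize
def box(cx,cy,z0,z1,wx,wy,yaw):
    c,s=np.cos(yaw),np.sin(yaw)
    return np.array([[cx+c*a*wx/2-s*b*wy/2, cy+s*a*wx/2+c*b*wy/2, z] for a in(-1,1) for b in(-1,1) for z in(z0,z1)])
def cyl(cx,cy,z0,z1,R):
    t=np.linspace(0,2*np.pi,16,endpoint=False)
    return np.array([[cx+R*np.cos(a),cy+R*np.sin(a),z] for a in t for z in(z0,z1)])
def proj(f,P):
    T=np.linalg.inv(f["cam_to_world"]); q=P@T[:3,:3].T+T[:3,3]; q=q@f["camera_matrix"].T
    return q[:,:2]/q[:,2:]
S=8
def render(f,Ps,roi):
    x0,y0,x1,y1=roi; m=np.zeros(((y1-y0)*S,(x1-x0)*S),np.uint8)
    for P in Ps:
        h=cv2.convexHull(((proj(f,P)+0.5-[x0,y0])*S).astype(np.float32)).astype(np.int32)
        cv2.fillConvexPoly(m,h,255)
    m=cv2.GaussianBlur(m,(0,0),S*0.7)
    return cv2.resize(m,(x1-x0,y1-y0),interpolation=cv2.INTER_AREA)/255.
def masks(f):
    im=f["image"].astype(float); R,G,B=im[...,0],im[...,1],im[...,2]
    sat=lambda v:np.clip(v,0,1)
    red=sat((R-np.maximum(G,B)-30)/70); red[G>0.45*R]=np.minimum(red,0.3)[G>0.45*R]
    blue=sat((B-np.maximum(R,G*1.05)-15)/45)
    br=sat((np.minimum(R,G*1.35)-B-45)/50); br[(R<G*1.02)]=0
    return dict(red=red,blue=blue,brass=br)
E
python3 - <<'E'
from fit import *
fs={c:r.grab_frame(c) for c in("side","top")}
roi={"side":(300,205,375,290),"top":(330,155,430,220)}
M={c:masks(fs[c]) for c in fs}
for c in fs:
    x0,y0,x1,y1=roi[c]
    v=np.dstack([M[c][k][y0:y1,x0:x1] for k in("blue","brass","red")])*255
    cv2.imwrite(f"pics/m_{c}.png",cv2.resize(v.astype(np.uint8),None,fx=5,fy=5,interpolation=0))
def cost(p,cs):
    x,y,yaw,tr,tb=p[:5]; s=0
    c_,s_=np.cos(yaw),np.sin(yaw)
    at=lambda d:(x-s_*d,y+c_*d)
    for c in cs:
        x0,y0,x1,y1=roi[c]
        for k,ds in(("red",(0,.044-tr)),("blue",(.11,.154-tb))):
            m=render(fs[c],[box(*at(d),.118,.162,.03,.008,yaw) for d in ds],roi[c])
            s+=((m-M[c][k][y0:y1,x0:x1])**2).sum()
    return s+ 1e6*(max(0,-tr)**2+max(0,tr-.003)**2+max(0,-tb)**2+max(0,tb-.003)**2)
best=None
# init by ray intersect
def ray(c,u,v,z):
    f=fs[c];d=f["cam_to_world"][:3,:3]@np.linalg.inv(f["camera_matrix"])@[u,v,1];o=f["cam_to_world"][:3,3]
    return o+d*(z-o[2])/d[2]
e=ray("top",270+545/3.75,110+240/3.75,.162); print("red ear init",e)
for cs in(("top",),("side",),("top","side")):
    res=None
    for yaw in(-.2,-.05,.1):
        s0=np.array([e[0],e[1],yaw,.0015,.0015])
        sim=np.vstack([s0]+[s0+d for d in np.diag([.01,.01,.1,.001,.001])])
        q=minimize(cost,s0,args=(cs,),method="Nelder-Mead",options=dict(initial_simplex=sim,maxiter=600,xatol=1e-5,fatol=1e-3))
        if res is None or q.fun<res.fun: res=q
    print(cs,np.round(res.x,4),res.fun)
x,y,yaw=res.x[:3]
def pc(p,cs):
    s=0
    for c in cs:
        x0,y0,x1,y1=roi[c]
        m=render(fs[c],[cyl(p[0],p[1],.116,.166,.007),box(p[0]+p[2]*np.cos(yaw),p[1]+p[2]*np.sin(yaw),.108,.116,.026,.026,yaw)],roi[c])
        s+=((m-M[c]["brass"][y0:y1,x0:x1])**2).sum()
    return s
e=ray("top",270+405/3.75,110+345/3.75,.166);print("post init",e)
for cs in(("top",),("side",),("top","side")):
    s0=np.array([e[0],e[1],0]);sim=np.vstack([s0]+[s0+d for d in np.diag([.01,.01,.005])])
    q=minimize(pc,s0,args=(cs,),method="Nelder-Mead",options=dict(initial_simplex=sim,xatol=1e-5,fatol=1e-3))
    print(cs,np.round(q.x,4),q.fun)
E
```

```text
red ear init [ 0.68583342 -0.18590002  0.162     ]
('top',) [ 0.6749 -0.1895 -0.006   0.0028  0.0013] 94.29502868432776
('side',) [ 0.6749 -0.186   0.0148  0.0021  0.0023] 114.92533501827748
('top', 'side') [ 0.6739 -0.1885  0.0024  0.0027  0.002 ] 231.94641727174533
post init [ 0.61962249 -0.10756985  0.166     ]
('top',) [ 0.6182 -0.1139  0.0075] 22.264056160707423
('side',) [ 0.6153 -0.1101  0.0086] 59.791901995770885
('top', 'side') [ 0.6144 -0.1133  0.0122] 83.47397276624378
```

```bash
cat > ov.py <<'E'
from fit import *
def overlay(c,out,x,y,yaw,tr,tb,px,py,roi):
    f=r.grab_frame(c); K=7
    x0,y0,x1,y1=roi
    im=cv2.resize(f["image"][y0:y1,x0:x1,::-1],None,fx=K,fy=K,interpolation=cv2.INTER_CUBIC)
    cc,s=np.cos(yaw),np.sin(yaw)
    at=lambda d:(x-s*d,y+cc*d)
    L=[box(*at(d),.118,.162,.03,.008,yaw) for d in(0,.044-tr,.11,.154-tb)]+[cyl(px,py,.116,.166,.007)]
    for P in L:
        h=cv2.convexHull(((proj(f,P)+.5-[x0,y0])*K).astype(np.float32)).astype(np.int32)
        cv2.polylines(im,[h],True,(0,255,255),1)
    cv2.imwrite(out,im)
E
python3 - <<'E'
from ov import *
p=(.6739,-.1885,.0024,.0027,.002,.6155,-.1125)
overlay("side","pics/os.png",*p,(300,205,375,290)); overlay("top","pics/ot.png",*p,(325,155,430,220))
E
```

```text
(no output)
```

View pics/os.png

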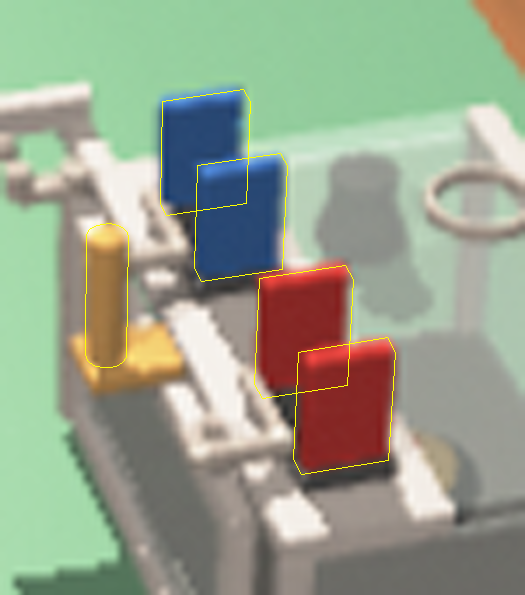

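View pics/ot.png

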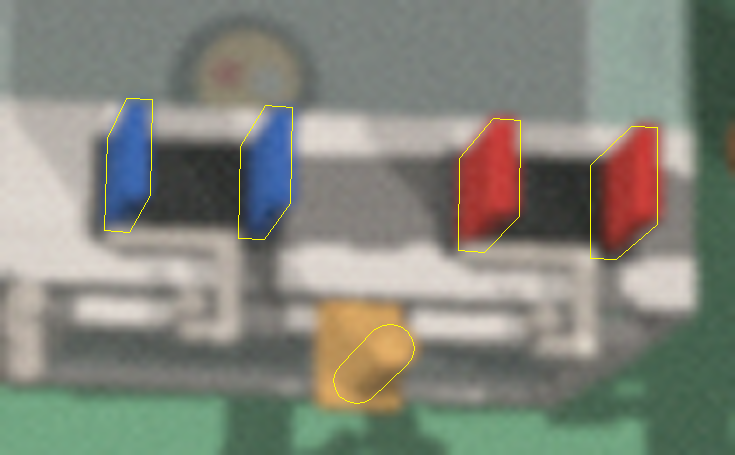

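```bash
cat > h.py <<'E'
import numpy as np
from bench import r
from scipy.spatial.transform import Rotation as Ro
def st():
    o=r.get_obs(); R=Ro.from_rotvec(o["orientation"]).as_matrix(); return o,R
def go(target,jaw):  # jaw: desired tool-x heading in world, deg
    o,R=st(); 
    xa=np.degrees(np.arctan2(R[1,0],R[0,0]))
    d=R.T@(np.array(target)-o["tcp_pos"])*100
    t=(xa-jaw+180)%360-180   # turn about tool y(down): +spin turns clockwise seen from above
    print("clock",round(o["clock"],2),"tcp",o["tcp_pos"].round(4),"xhead",xa.round(1),"tool y",R[:,1].round(3))
    print("delta cm in present tool axes",d.round(2),"spin",round(t,1))
    print("j",o["joints"].round(2),"F",o["contact_force"].round(1),"w",round(o["grip_width"],4))
E
python3 -c "
from h import *
_,R=st();print(R.round(3))
for j in(90,-90):go((.674,-.1755,.26),j)"
```

```text
[[ 0.253 -0.    -0.967]
 [ 0.967  0.     0.253]
 [ 0.    -1.     0.   ]]
clock 1.8 tcp [0.1708 0.6531 0.2453] xhead 75.3 tool y [-0.  0. -1.]
delta cm in present tool axes [-67.43  -1.47 -69.65] spin -14.7
j [-1.42  0.48  0.02  1.56 -0.01  1.11 -0.08] F [-0.8  0.1  0. ] w 0.0856
clock 1.8 tcp [0.1708 0.6531 0.2453] xhead 75.3 tool y [-0.  0. -1.]
delta cm in present tool axes [-67.43  -1.47 -69.65] spin 165.3
j [-1.42  0.48  0.02  1.56 -0.01  1.11 -0.08] F [-0.8  0.1  0. ] w 0.0856
```

>>> {"method": "send_rows", "body": {"plan": [[0,0,0,-7.4,1],[0,0,0,-7.3,1],[-4.1,-0.1,-2.5,0,1],[-4.1,-0.1,-2.5,0,1],[-4.1,-0.1,-2.5,0,1],[-4.1,-0.1,-2.5,0,1],[-4.1,-0.1,-2.5,0,1],[-4.1,-0.1,-2.5,0,1],[-4.1,-0.1,-2.5,0,1],[-4.1,-0.1,-2.5,0,1],[-4.1,-0.1,-2.5,0,1],[-4.1,-0.1,-2.5,0,1]], "force": 30}}

```text
clock: 3.3
tcp_pos: [0.4219, 0.2419, 0.2557]
orientation: [-1.209, -1.211, 1.209]
contact_force: [0.8, 0.5, -0.4]
grip_width: 0.0856
```

>>> {"method": "send_rows", "body": {"plan": [[-4.1,-0.1,-2.5,0,1],[-4.1,-0.1,-2.5,0,1],[-4.1,-0.1,-2.5,0,1],[-4.1,-0.1,-2.5,0,1],[-4.1,-0.1,-2.5,0,1],[-4.1,-0.1,-2.5,0,1],[-4.1,-0.1,-2.5,0,1],[-4.1,-0.1,-2.5,0,1],[-3,-0.1,-2,0,1],[0,0,0,0,1]]}}

```text
clock: 4.55
tcp_pos: [0.6419, -0.1182, 0.2642]
orientation: [-1.213, -1.206, 1.208]
contact_force: [-0.3, 0.8, 0.0]
grip_width: 0.0854
```

```bash
python3 -c "
from h import *
go((.674,-.1755,.19),90)
import cv2
cv2.imwrite('pics/t2.png',r.grab_frame('top')['image'][:,:,::-1])
cv2.imwrite('pics/s2.png',r.grab_frame('side')['image'][:,:,::-1])"
```

```text
clock 4.55 tcp [ 0.6419 -0.1182  0.2642] xhead 89.8 tool y [ 0.    -0.002 -1.   ]
delta cm in present tool axes [-5.71  7.43 -3.23] spin -0.2
j [-0.2   0.44  0.4   1.61 -0.18  1.12  1.81] F [-0.3  0.8  0. ] w 0.0854
```

>>> {"method": "send_rows", "body": {"plan": [[-2.9,1,-1.6,0,1],[-2.8,2,-1.6,0,1],[0,2,0,0,1],[0,1,0,0,1],[0,0,0,0,1],[0,0,0,0,1]]}}

```text
clock: 5.4
tcp_pos: [0.6738, -0.1705, 0.2052]
orientation: [-1.209, -1.212, 1.21]
contact_force: [1.1, -0.4, 0.3]
grip_width: 0.0853
```

```bash
python3 -c "
from h import *
go((.674,-.1755,.142),90)
import cv2
for c,(x0,y0,x1,y1) in dict(top=(320,120,460,225),side=(270,130,410,290)).items():
    cv2.imwrite(f'pics/{c}2.png',cv2.resize(r.grab_frame(c)['image'][y0:y1,x0:x1,::-1],None,fx=3.7,fy=3.7,interpolation=2))"
```

```text
clock 5.4 tcp [ 0.6738 -0.1705  0.2052] xhead 90.1 tool y [ 0.001  0.    -1.   ]
delta cm in present tool axes [-0.5   6.32 -0.01] spin 0.1
j [-0.1   0.57  0.38  1.56 -0.23  1.06  1.92] F [ 1.1 -0.4  0.3] w 0.0853
```

View pics/top2.png

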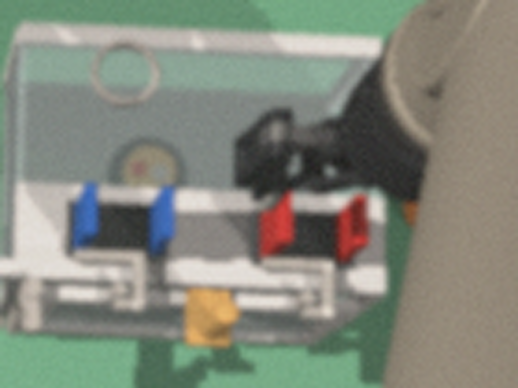

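View pics/side2.png

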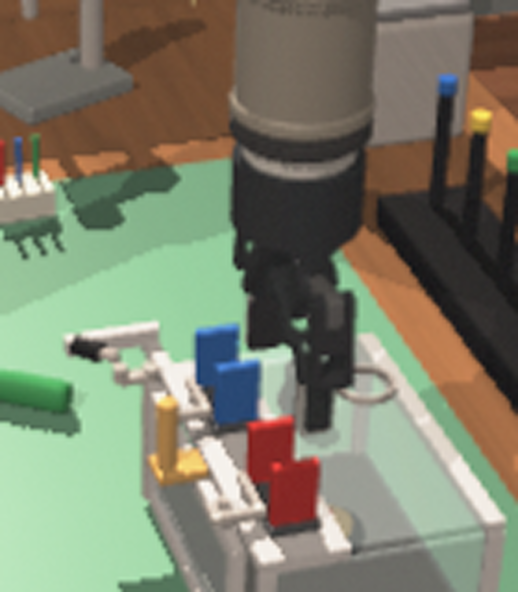

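```bash
python3 -c "
from fit import *
for c,(x0,y0) in dict(top=(320,120),side=(270,130)).items():
    f=r.grab_frame(c); print(c,((proj(f,np.array([[.674,-.218,.204],[.674,-.123,.204]]))-[x0,y0])*3.7).round())"
```

```text
top [[434. 203.]
 [259. 192.]]
side [[313. 434.]
 [262. 346.]]
```

>>> {"method": "send_rows", "body": {"plan": [[-0.5,1.5,0,0,1],[0,1.6,0,0,1],[0,1.6,0,0,1],[0,1.5,0,0,1],[0,0,0,0,1]]}}

```text
clock: 6.22
tcp_pos: [0.6724, -0.1761, 0.1402]
orientation: [-1.206, -1.208, 1.211]
contact_force: [0.6, 0.6, 0.6]
grip_width: 0.0852
```

>>> {"method": "send_rows", "body": {"plan": [[0,0,0,0,0.6],[0,0,0,0,0.5],[0,0,0,0,0.4],[0,0,0,0,0.3],[0,0,0,0,0.3],[0,0,0,0,0.3],[0,0,0,0,0.3]]}}

```text
clock: 7.1
tcp_pos: [0.6744, -0.1772, 0.1439]
orientation: [-1.211, -1.212, 1.209]
contact_force: [-0.3, 0.6, 6.6]
grip_width: 0.033
```

```bash
python3 -c "
from h import *
go((.674,-.1755,.142),90)
import cv2
for c,(x0,y0,x1,y1) in dict(top=(320,120,460,225),side=(270,130,410,290)).items():
    cv2.imwrite(f'pics/{c}3.png',cv2.resize(r.grab_frame(c)['image'][y0:y1,x0:x1,::-1],None,fx=3.7,fy=3.7,interpolation=2))"
```

```text
clock 7.1 tcp [ 0.6744 -0.1772  0.1439] xhead 90.1 tool y [ 0.003 -0.001 -1.   ]
delta cm in present tool axes [0.17 0.19 0.04] spin 0.1
j [-0.08  0.63  0.36  1.6  -0.26  0.95  1.95] F [-0.3  0.6  6.6] w 0.033
```

View pics/side3.png

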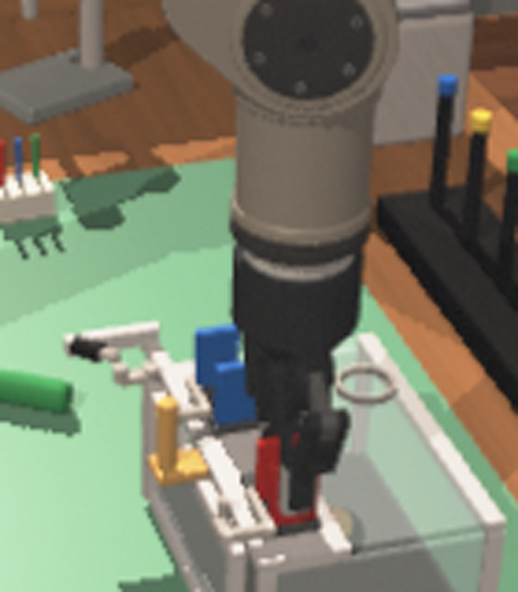

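>>> {"method": "send_rows", "body": {"plan": [[0,0,0,0,0.2],[0,0,0,0,0.2],[0,0,0,0,1],[0,0,0,0,1],[0,0,0,0,1],[0,0,0,0,1],[0,-2,0,0,1],[0,-2,0,0,1],[0,-1.8,0,0,1],[0,0,0,0,1]]}}

```text
clock: 8.45
tcp_pos: [0.6747, -0.1771, 0.2031]
orientation: [-1.213, -1.213, 1.208]
contact_force: [0.1, 0.3, 0.2]
grip_width: 0.085
```

```bash
python3 -c "
from h import *
go((.674,-.067,.2),90)
import cv2
for c,(x0,y0,x1,y1) in dict(top=(320,120,460,225),side=(270,130,410,290)).items():
    cv2.imwrite(f'pics/{c}4.png',cv2.resize(r.grab_frame(c)['image'][y0:y1,x0:x1,::-1],None,fx=3.7,fy=3.7,interpolation=2))"
```

```text
clock 8.45 tcp [ 0.6747 -0.1771  0.2031] xhead 90.0 tool y [ 0.004 -0.001 -1.   ]
delta cm in present tool axes [11.01  0.3   0.06] spin 0.0
j [-0.09  0.57  0.38  1.56 -0.24  1.05  1.93] F [0.1 0.3 0.2] w 0.085
```

View pics/top4.png

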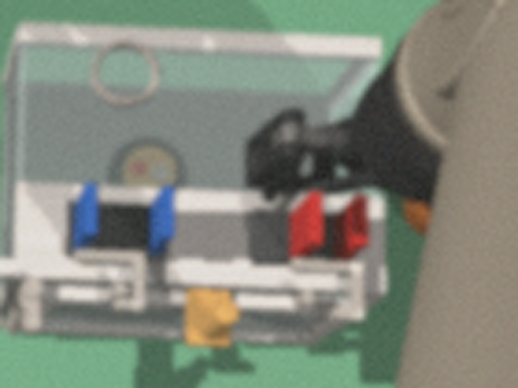

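Red is squeezed: its tab has moved from column 275 to 307 in the crop and stayed there. Blue next.

>>> {"method": "send_rows", "body": {"plan": [[2.8,0,0,0,1],[2.8,0,0,0,1],[2.8,0,0,0,1],[2.6,0,0,0,1],[0,0,0,0,1],[0,1.5,0,0,1],[0,1.5,0,0,1],[0,1.5,0,0,1],[0,1.5,0,0,1],[0,0,0,0,1],[0,0,0,0,1]]}}

```text
clock: 9.93
tcp_pos: [0.6736, -0.0667, 0.1406]
orientation: [-1.209, -1.21, 1.21]
contact_force: [-0.9, -0.5, 0.2]
grip_width: 0.0858
```

>>> {"method": "send_rows", "body": {"plan": [[0,0,0,0,0.6],[0,0,0,0,0.5],[0,0,0,0,0.4],[0,0,0,0,0.3],[0,0,0,0,0.3],[0,0,0,0,0.2],[0,0,0,0,0.2],[0,0,0,0,0.2],[0,0,0,0,0.2]]}}

```text
clock: 11.05
tcp_pos: [0.6741, -0.0672, 0.1417]
orientation: [-1.211, -1.211, 1.209]
contact_force: [-0.7, 0.7, 6.1]
grip_width: 0.0331
```

```bash
python3 -c "
from h import *
go((.674,-.067,.142),90)
import cv2
for c,(x0,y0,x1,y1) in dict(top=(320,120,460,225),side=(270,130,410,290)).items():
    cv2.imwrite(f'pics/{c}5.png',cv2.resize(r.grab_frame(c)['image'][y0:y1,x0:x1,::-1],None,fx=3.7,fy=3.7,interpolation=2))"
```

```text
clock 11.05 tcp [ 0.6741 -0.0672  0.1417] xhead 90.0 tool y [ 0.002 -0.    -1.   ]
delta cm in present tool axes [ 0.02 -0.03  0.01] spin 0.0
j [-0.24  0.6   0.35  1.66 -0.25  0.92  1.78] F [-0.7  0.7  6.1] w 0.0331
```

View pics/side5.png

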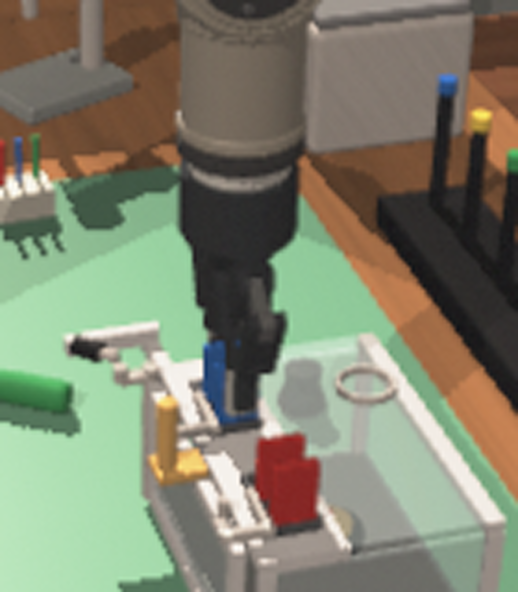

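>>> {"method": "send_rows", "body": {"plan": [[0,0,0,0,1],[0,0,0,0,1],[0,0,0,0,1],[0,0,0,0,1],[0,-2.2,0,0,1],[0,-2.2,0,0,1],[0,-2.2,0,0,1],[0,0,0,0,1],[-2.4,0,2.8,0,1],[-2.4,0,2.9,0,1]]}}

```text
clock: 12.4
tcp_pos: [0.6152, -0.1148, 0.2048]
orientation: [-1.207, -1.209, 1.211]
contact_force: [-1.1, -1.2, 0.4]
grip_width: 0.0856
```

>>> {"method": "send_rows", "body": {"plan": [[0,0,0,10,1],[0,0,0,10,1],[0,0,0,10,1],[0,0,0,10,0.8],[0,0,0,10,0.6],[0,0,0,10,0.6],[0,0,0,10,0.6],[0,0,0,10,0.6],[0,0,0,10,0.6],[0,0,0,0,0.6],[0,0,0,0,0.6]]}}

```text
clock: 13.78
tcp_pos: [0.616, -0.1145, 0.2056]
orientation: [-1.571, -0.002, 0.004]
contact_force: [-0.4, -0.4, -0.3]
grip_width: 0.0513
```

```bash
python3 -c "
from h import *
go((.617,-.114,.19),0)
import cv2
for c,(x0,y0,x1,y1) in dict(top=(300,120,440,225),side=(270,130,410,290)).items():
    cv2.imwrite(f'pics/{c}6.png',cv2.resize(r.grab_frame(c)['image'][y0:y1,x0:x1,::-1],None,fx=3.7,fy=3.7,interpolation=2))"
```

```text
clock 13.78 tcp [ 0.616  -0.1145  0.2056] xhead 0.2 tool y [-0.001 -0.    -1.   ]
delta cm in present tool axes [0.1  1.56 0.05] spin 0.2
j [-0.46  0.54  0.78  1.75 -0.43  1.03  0.47] F [-0.4 -0.4 -0.3] w 0.0513
```

View pics/side6.png

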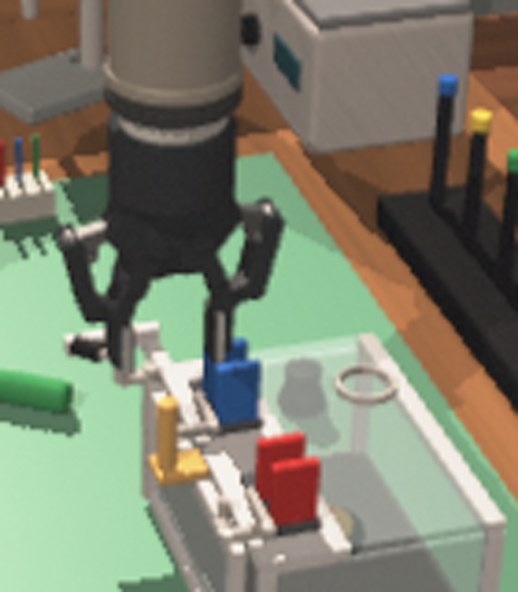

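View pics/top6.png

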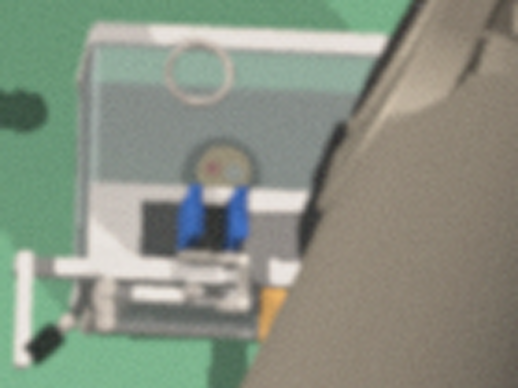

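>>> {"method": "send_rows", "body": {"plan": [[0,1.5,0,0,0.6],[0,1.5,0,0,0.6],[0,1.5,0,0,0.6],[0,1.5,0,0,0.6],[0,0,0,0,0.6],[0,0,0,0,0.6]]}}

```text
clock: 14.62
tcp_pos: [0.6166, -0.1149, 0.1465]
orientation: [-1.571, -0.001, 0.0]
contact_force: [-0.1, 0.7, 0.6]
grip_width: 0.051
```

```bash
python3 -c "
from h import *
go((.617,-.114,.145),0)
import cv2
for c,(x0,y0,x1,y1) in dict(side=(270,130,410,290)).items():
    cv2.imwrite(f'pics/{c}7.png',cv2.resize(r.grab_frame(c)['image'][y0:y1,x0:x1,::-1],None,fx=3.7,fy=3.7,interpolation=2))"
```

```text
clock 14.62 tcp [ 0.6166 -0.1149  0.1465] xhead 0.0 tool y [ 0. -0. -1.]
delta cm in present tool axes [0.04 0.15 0.09] spin 0.0
j [-0.43  0.61  0.73  1.8  -0.49  0.92  0.52] F [-0.1  0.7  0.6] w 0.051
```

View pics/side7.png

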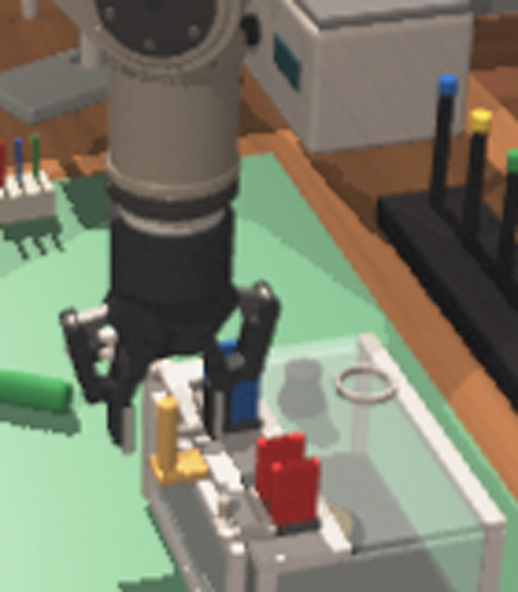

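```bash
python3 -c "
from fit import *
f=r.grab_frame('side'); print(((proj(f,np.array([[.6166,-.1149,.116],[.6166,-.1149,.166],[.591,-.1149,.138],[.642,-.1149,.138]]))-[270,130])*3.7).round())"
```

```text
[[168. 465.]
 [169. 402.]
 [130. 444.]
 [206. 432.]]
```

Post base shows at (170,468) and its top at (167,400), which match the projections, so the post is between the pads. Closing.

>>> {"method": "send_rows", "body": {"plan": [[0,0,0,0,0.4],[0,0,0,0,0.2],[0,0,0,0,0],[0,0,0,0,0],[0,0,0,0,0],[0,0,0,0,0]], "force": 60}}

```text
clock: 15.48
tcp_pos: [0.6163, -0.1147, 0.1467]
orientation: [-1.571, -0.001, 0.001]
contact_force: [-2.8, 1.6, 6.5]
grip_width: 0.0123
```

```bash
python3 -c "
from h import *
go((.617,-.114,.145),0)"
```

```text
clock 15.47 tcp [ 0.6163 -0.1147  0.1467] xhead 0.0 tool y [ 0.  0. -1.]
delta cm in present tool axes [0.07 0.17 0.07] spin 0.0
j [-0.43  0.61  0.73  1.8  -0.49  0.93  0.52] F [-2.8  1.6  6.5] w 0.0123
```

>>> {"method": "send_rows", "body": {"plan": [[-0.7,0,0,4,0],[-0.7,0,0.05,4,0],[-0.7,0,0.05,4,0],[0,0,0,0,0]]}}

```text
clock: 15.98
tcp_pos: [0.5967, -0.1094, 0.1467]
orientation: [-1.562, 0.161, -0.163]
contact_force: [0.7, 5.9, 3.9]
grip_width: 0.0127
```

```bash
python3 -c "
from h import *
go((.5952,-.113,.145),-12)
import cv2
for c,(x0,y0,x1,y1) in dict(side=(270,130,410,290)).items():
    cv2.imwrite(f'pics/{c}8.png',cv2.resize(r.grab_frame(c)['image'][y0:y1,x0:x1,::-1],None,fx=3.7,fy=3.7,interpolation=2))"
```

```text
clock 15.97 tcp [ 0.5967 -0.1094  0.1467] xhead -11.8 tool y [ 0.002  0.003 -1.   ]
delta cm in present tool axes [-0.07  0.16 -0.38] spin 0.2
j [-0.48  0.6   0.79  1.85 -0.53  0.91  0.35] F [0.7 5.9 3.9] w 0.0127
```

View pics/side8.png

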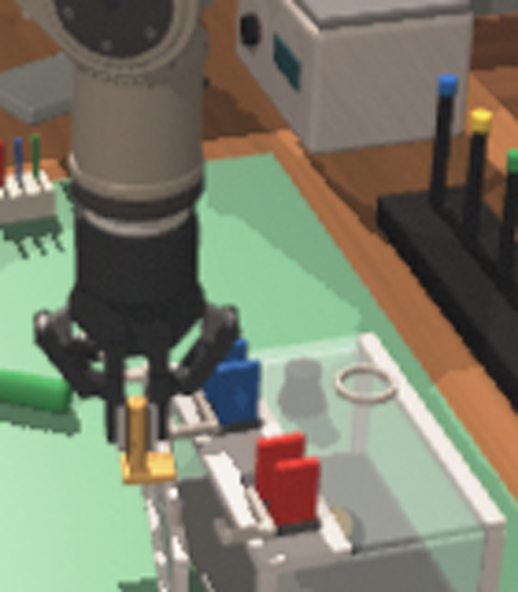

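```bash
cat > arc.py <<'E'
import numpy as np,sys
def plan(hx,hy,R,ph0,start,head,thetas):
    x,y=start
    for t in thetas:
        p=np.radians(t+ph0); tx,ty=hx-R*np.sin(p),hy-R*np.cos(p)
        h=np.radians(head); d=np.array([tx-x,ty-y])*100
        dx=d@[np.cos(h),np.sin(h)]; dz=d@[-np.sin(h),np.cos(h)]
        nh=max(min(-(t+ph0),head),head-8); print([round(dx,1),0,round(dz,1),round(head-nh,0),0],"th",t)
        rx,rz=round(dx,1)/100,round(dz,1)/100
        x+=rx*np.cos(h)-rz*np.sin(h); y+=rx*np.sin(h)+rz*np.cos(h); head-=round(head-nh,0)
    print("cmd end",x,y,head)
E
python3 -c "
from arc import *
plan(.6343,-.0092,.107,9.7,(.5954,-.1122),-12,[15,20,25,30,35,40,45,50,55,60,65,70])"
```

```text
[np.float64(-0.7), 0, np.float64(0.4), 8, 0] th 15
[np.float64(-0.9), 0, np.float64(0.2), 8, 0] th 20
[np.float64(-0.9), 0, np.float64(0.0), 7.0, 0] th 25
[np.float64(-1.0), 0, np.float64(0.1), 5.0, 0] th 30
[np.float64(-0.9), 0, np.float64(-0.0), 5.0, 0] th 35
[np.float64(-0.9), 0, np.float64(0.0), 5.0, 0] th 40
[np.float64(-1.0), 0, np.float64(0.1), 5.0, 0] th 45
[np.float64(-0.9), 0, np.float64(0.0), 5.0, 0] th 50
[np.float64(-0.9), 0, np.float64(0.0), 5.0, 0] th 55
[np.float64(-1.0), 0, np.float64(0.1), 5.0, 0] th 60
[np.float64(-0.9), 0, np.float64(0.0), 5.0, 0] th 65
[np.float64(-0.9), 0, np.float64(0.0), 5.0, 0] th 70
cmd end 0.5287371397895637 -0.02883916000978818 -80.0
```

>>> {"method": "send_rows", "body": {"plan": [[-0.7,0,0.4,8,0],[-0.9,0,0.2,8,0],[-0.9,0,0,7,0],[-1,0,0.1,5,0],[-0.9,0,0,5,0]]}}

```text
clock: 16.65
tcp_pos: [0.5599, -0.0863, 0.1467]
orientation: [-1.483, 0.614, -0.619]
contact_force: [3.9, -3.1, -1.6]
grip_width: 0.0125
```

```bash
python3 -c "
from h import *
import numpy as np
go((.5596,-.086,.145),-45)
from scipy.optimize import fsolve
"
```

```text
clock 16.65 tcp [ 0.5599 -0.0863  0.1467] xhead -45.2 tool y [ 0.002 -0.002 -1.   ]
delta cm in present tool axes [-0.05  0.17 -0.  ] spin -0.2
j [-0.65  0.6   0.96  1.95 -0.63  0.91 -0.16] F [ 3.9 -3.1 -1.6] w 0.0125
```

>>> {"method": "send_rows", "body": {"plan": [[-0.9,0,0,5,0],[-1,0,0.1,5,0],[-0.9,0,0,5,0],[-0.9,0,0,5,0],[-1,0,0.1,5,0],[-0.9,0,0,5,0],[-0.9,0,0,5,0]]}}

```text
clock: 17.52
tcp_pos: [0.5289, -0.0297, 0.1466]
orientation: [-1.286, 1.08, -1.083]
contact_force: [-1.1, -2.3, 1.9]
grip_width: 0.0122
```

```bash
python3 -c "
from h import *
from arc import *
go((.5287,-.0288,.145),-80)
o=r.get_obs()['tcp_pos']
a=np.degrees(np.arctan2(.6343-o[0],-.0092-o[1]))-9.7; print('theta',a,np.hypot(o[0]-.6343,o[1]+.0092))
plan(.6343,-.0092,.107,9.7,(.5287,-.0288),-80,[75,80,85,90,94])
"
```

```text
clock 17.52 tcp [ 0.5289 -0.0297  0.1466] xhead -80.2 tool y [ 0.001 -0.002 -1.   ]
delta cm in present tool axes [-0.09  0.16 -0.  ] spin -0.2
j [-0.89  0.66  1.16  2.04 -0.76  0.95 -0.72] F [-1.1 -2.3  1.9] w 0.0122
theta 69.28711992564374 0.107385760401284
[np.float64(-1.0), 0, np.float64(0.1), 5.0, 0] th 75
[np.float64(-0.9), 0, np.float64(0.0), 5.0, 0] th 80
[np.float64(-0.9), 0, np.float64(0.0), 5.0, 0] th 85
[np.float64(-1.0), 0, np.float64(0.1), 5.0, 0] th 90
[np.float64(-0.7), 0, np.float64(0.0), 4.0, 0] th 94
cmd end 0.5302472136608508 0.015955923499869976 -104.0
```

>>> {"method": "send_rows", "body": {"plan": [[-1,0,0.1,5,0],[-0.9,0,0,5,0],[-0.9,0,0,5,0],[-1,0,0.1,4,0],[-0.5,0,0,4,0],[0,0,0,0,0],[0,0,0,0,0],[0,0,0,0,0],[0,0,0,0,0]]}}

```text
clock: 18.65
tcp_pos: [0.529, 0.0131, 0.1466]
orientation: [-1.095, 1.375, -1.374]
contact_force: [-5.6, -0.6, 8.3]
grip_width: 0.0126
```

```bash
python3 -c "
from h import *
go((.5302,.014,.145),-103)
o=r.get_obs()['tcp_pos']
print('theta',np.degrees(np.arctan2(.6343-o[0],-.0092-o[1]))-9.7,np.hypot(o[0]-.6343,o[1]+.0092))
import cv2
for c,(x0,y0,x1,y1) in dict(top=(220,110,500,320),side=(230,130,410,300)).items():
    cv2.imwrite(f'pics/{c}9.png',cv2.resize(r.grab_frame(c)['image'][y0:y1,x0:x1,::-1],None,fx=2.8,fy=2.8,interpolation=2))"
```

```text
clock 18.65 tcp [0.529  0.0131 0.1466] xhead -103.0 tool y [-0.001 -0.    -1.   ]
delta cm in present tool axes [-0.11  0.16  0.1 ] spin 0.0
j [-1.01  0.74  1.25  2.04 -0.85  1.02 -1.11] F [-5.6 -0.6  8.3] w 0.0126
theta 92.27418373948902 0.10762896040901394
```

View pics/side9.png

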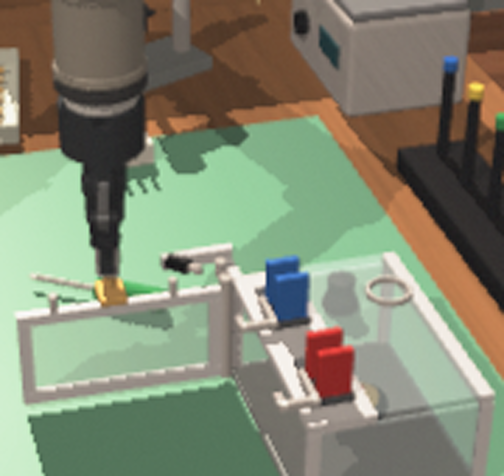

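View pics/top9.png

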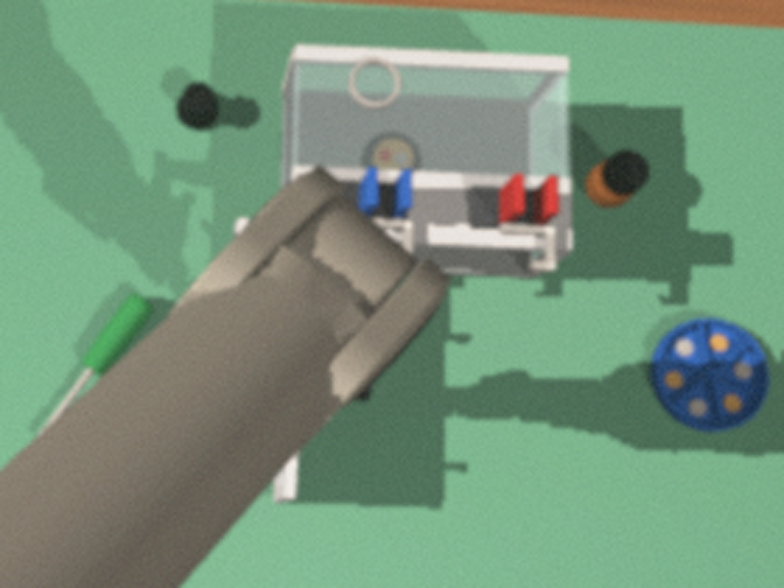

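The gate is square to the front: its free end shows at (285,495) in the top view and the frame at (20–230, 290–400) in the side view. The post is gripped, both catches are shut and the bystanders are where they were. Handing in.

```bash
python3 -c "
from bench import r
o=r.get_obs();print(abs(o['qvel']).max().round(4),o['grip_width']);print(r.hand_in())"
```

```text
0.0022 0.012515584386457715
the job is handed in; nothing more can be done
None
```

I pinched the red catch and then the blue one to the stop. I then took the gate by its brass post, swung it past the click, and handed in at about 18.7 s (limit 58 s) while still holding it.

**Gate angle:** it worked out at about 92° from the tool position and a hinge position I estimated from the first part of the swing. The final side and top pictures agree, showing the gate square to the front.

**Grip on the post:** the fingers read 12.5 mm on the 14 mm post. The catches also read about 1 mm under their stated width (33 mm against 34 mm). I set the grip at 60 N, and the arm was still, with joint speeds below 0.003 rad/s.

**Catches:** both look still squeezed in the last pictures.

**Bystanders:** those visible in the final pictures (loupe, bezel, jar, tray, movement and screwdriver) look unmoved. The pin block was outside the top picture's crop and mostly behind the arm in the side one, so I did not check it at the end; nothing went near it.

**Disagreement:** the two camera fits differed by up to 3–4 mm in y. Closing on the red catch showed my first fit was about 1.6 mm off in y, so I corrected for that on the blue catch and the post. No check failed.

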